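# Put the impact sockets back on their rail in order of size

## Task

Put the four loose impact sockets back on the socket rail, one standing upright in the middle of each seat, in order of size: the smallest on the seat next to the lock knob, the largest on the seat at the far end from it. Leave the ratchet where it lies.

Things in the scene. Friction and masses are not known exactly. Their poses are not given: they have to be found in the camera images.
- socket_a: the smallest of four loose black steel impact sockets (round tubes, hexagon mouth up, square-drive end down), standing upright on the bench. Its origin is the centre of its underside (drive end), z runs up its axis; it is round, so its yaw does not matter. The drive end (lowest 16 mm) is 24 mm in diameter, the upper part 22 mm; 38 mm tall, about 90 g.
- socket_b: the second smallest of four loose black steel impact sockets (round tubes, hexagon mouth up, square-drive end down), standing upright on the bench. Its origin is the centre of its underside (drive end), z runs up its axis; it is round, so its yaw does not matter. The whole body is 31 mm in diameter, 43 mm tall; about 160 g.
- socket_c: the second largest of four loose black steel impact sockets (round tubes, hexagon mouth up, square-drive end down), standing upright on the bench. Its origin is the centre of its underside (drive end), z runs up its axis; it is round, so its yaw does not matter. The drive end (lowest 18 mm) is 33 mm in diameter, the upper part 40 mm; 49 mm tall, about 260 g.
- socket_d: the largest of four loose black steel impact sockets (round tubes, hexagon mouth up, square-drive end down), standing upright on the bench. Its origin is the centre of its underside (drive end), z runs up its axis; it is round, so its yaw does not matter. The drive end (lowest 20 mm) is 37 mm in diameter, the upper part 50 mm; 57 mm tall, about 440 g.
- seat_1: one of four alike fixed seats on the socket rail, 70 to 90 mm apart (the number says nothing of its place in the row): a flat black rubber disc, 40 mm wide, on a 44 mm square grey carriage. Origin: centre of the carriage's underside; the rubber top, where a socket stands, is 6 mm higher (12 mm above the bench). y runs along the rail. The magnet's pull is too weak to notice.
- seat_2: one of four alike fixed seats on the socket rail, 70 to 90 mm apart (the number says nothing of its place in the row): a flat black rubber disc, 40 mm wide, on a 44 mm square grey carriage. Origin: centre of the carriage's underside; the rubber top, where a socket stands, is 6 mm higher (12 mm above the bench). y runs along the rail. The magnet's pull is too weak to notice.
- seat_3: one of four alike fixed seats on the socket rail, 70 to 90 mm apart (the number says nothing of its place in the row): a flat black rubber disc, 40 mm wide, on a 44 mm square grey carriage. Origin: centre of the carriage's underside; the rubber top, where a socket stands, is 6 mm higher (12 mm above the bench). y runs along the rail. The magnet's pull is too weak to notice.
- seat_4: one of four alike fixed seats on the socket rail, 70 to 90 mm apart (the number says nothing of its place in the row): a flat black rubber disc, 40 mm wide, on a 44 mm square grey carriage. Origin: centre of the carriage's underside; the rubber top, where a socket stands, is 6 mm higher (12 mm above the bench). y runs along the rail. The magnet's pull is too weak to notice.
- lock_knob: black fluted knob, 35 mm wide, on a 46 x 30 mm block at one end of the rail (either end), top 34 mm above the bench. Origin: centre of the block's underside, 70 to 80 mm from the first seat. The rail: a fixed flat aluminium channel, 430 x 52 mm, 9 mm high, lying across in front of the robot; its other end has a plain low black stop, 13 mm above the bench.
- ratchet: bystander: a ratchet handle, 225 mm long, up to 38 mm wide, 30 mm high, lying on the bench to the robot's right of the rail. Origin: on the bench under its middle; x points from the rubber grip to the steel head.
There are look-alikes about, which are no part of the job. Leave any blue look-alike of the socket_d alone. What is shaped like the socket_b but purple is not meant.

How it is judged (in metres and radians):
At the end, for the whole second after the job is handed in: Each socket stands upright (within 0.1 rad), released and at rest on the rubber of a seat, its centre within 10 mm of the seat's centre; counted from the lock knob they stand in order of size: smallest, second smallest, second largest, largest ((horizontal distance between socket_a and seat_1 below 0.01 m or horizontal distance between socket_a and seat_2 below 0.01 m or horizontal distance between socket_a and seat_3 below 0.01 m or horizontal distance between socket_a and seat_4 below 0.01 m) and horizontal distance between socket_a and lock_knob between 0.045 and 0.105 m and height (world z) of socket_a between 0.009 and 0.016 m and angle between each of socket_a, socket_b, socket_c, socket_d's own z axis and vertical below 0.1 rad and linear speed of each of socket_a, socket_b, socket_c, socket_d below 0.02 m/s and angular speed of each of socket_a, socket_b, socket_c, socket_d below 0.2 rad/s and contact force between each of socket_a, socket_b, socket_c, socket_d and the fingers below 0.1 N and (horizontal distance between socket_b and seat_1 below 0.01 m or horizontal distance between socket_b and seat_2 below 0.01 m or horizontal distance between socket_b and seat_3 below 0.01 m or horizontal distance between socket_b and seat_4 below 0.01 m) and horizontal distance between socket_b and lock_knob between 0.125 and 0.185 m and height (world z) of socket_b between 0.009 and 0.016 m and (horizontal distance between socket_c and seat_1 below 0.01 m or horizontal distance between socket_c and seat_2 below 0.01 m or horizontal distance between socket_c and seat_3 below 0.01 m or horizontal distance between socket_c and seat_4 below 0.01 m) and horizontal distance between socket_c and lock_knob between 0.205 and 0.265 m and height (world z) of socket_c between 0.009 and 0.016 m and (horizontal distance between socket_d and seat_1 below 0.01 m or horizontal distance between socket_d and seat_2 below 0.01 m or horizontal distance between socket_d and seat_3 below 0.01 m or horizontal distance between socket_d and seat_4 below 0.01 m) and horizontal distance between socket_d and lock_knob between 0.285 and 0.345 m and height (world z) of socket_d between 0.009 and 0.016 m); the robot touches nothing.
It fails at once if the ratchet is moved more than 15 mm (distance of ratchet from where it was at the start of the episode above 0.015 m).
It also fails if it takes over 96 s, if anything falls off the work surface, if the arm or the gripper's body presses on something with over 40 N, if the wrist force passes 120 N, or if a joint passes its speed limit or range.

## Robot

A 6-joint arm with a two-finger parallel gripper is mounted at the origin on the work surface. World frame = base frame: x ahead of the robot, y to its left, z up, the work surface at z = 0. Lengths are in m, angles in degrees, forces in N, time in s.
With the tool pointing down it reaches from about 0.35 to 0.875 m from the base axis. Payload 4.2 kg.
Tool frame: the origin (TCP) lies midway between the tips of the shut fingers; the grasp point (between the pads) lies 19 mm behind it; z points along the fingers, y is the direction in which the jaws open and shut (so a half turn about z gives the same grasp; the last joint's range is limited). The gripper opens to 87 mm and grips with 3 to 60 N. Pads are 19 mm wide; open, the fingers measure 117 mm over their backs; the gripper's body (75 mm by 190 mm) begins 51 mm behind the grasp point.
Start: joints at [-53.709, 22.042, 0.453, 0, -68.411, -14.817], TCP at [0.229, -0.582, 0.223] pointing down, gripper open.
Joint ranges: [-179.83, 179.83], [-69.29, 118.12], [-61.27, 80.66], [-181.25, 117.63], [-171.15, -9.14], [-177.46, 177.46]. Speed limits (degrees/s): [159.86, 159.86, 180, 180, 180, 180].

## Interface

Orientations are given as a 3x3 rotation matrix whose columns are the frame's x, y, z axes.
In Python, from station import sense, capture, get_calibration, finish_job, spot_in, spot_point gives the robot as it stands.
- The arm moves only by the shell command python3 -m inch 'ROWS'. ROWS is JSON, a list of rows, each an object with "fingers": the finger opening in cm, from 0 to 8.7; "delta_pos": the shift along the tool's x, y, z in cm, a list of three; "spin": the turn about the tool's z in degrees. In form: [{"fingers": fingers, "delta_pos": [dx, dy, dz], "spin": spin}, ...]. A call has 1 to 20 rows; each row is the pose to reach, as a shift and turn from the pose commanded when the call began, along the tool's axes at that moment; what a row does not reach only later rows make up. A row lasts 1/10 s, in which the tool goes at most 50 mm and 8.59 degrees, less where a joint would pass 70% of its speed; a pose out of reach is approached as far as the arm can. A call with a gripper value outside its range is refused whole. The fingers move at their own pace and stop on an object; the grip force is fixed at half the most. Time passes only in rows, so rows that repeat a pose let the fingers close. It gives the time, the measured TCP pose, the force and the opening at its end, in the units of the state.
- sense(): the state, without advancing time (a new reading comes with each control period).
- capture(name): name is "scene" or "top"; returns the picture (400x640x3 uint8, red, green, blue); there is no depth.
- get_calibration(name): a dict with "K" (3x3 intrinsics, pixels), "dist" ([k1, k2, p1, p2, k3] as OpenCV has them; the pictures are not rectified), "T" (4x4, takes a point from camera to world coordinates). Camera axes: x right, y up, looking along -z (the intrinsics and any distortion apply to the point x, -y, -z); pixel columns grow to the right and rows downward; lengths in m; the calibration is good to about 2 mm. A picture is of the moment at which its call begins. get_calibration takes no time and is no camera call.
- finish_job(): hands the job in, once; it reports no verdict.
Trained networks look in the newest picture that a camera, given by its name, has taken for a name from the list of things; names that differ only in an ending like _2 or _b are one class to them, and where a whole thing is asked for, a point or a joint stands for the part that bears it (a point fixed in the world has none). Each returns a list of dicts, best first, with "conf" (0 to 1); they miss things now and then, are a little off and sometimes report something else, mostly with a low value. They report only what shows in the picture. A call takes as long as a camera call. They do not tell look-alikes from the thing itself.
- spot_in(camera, target): "extent" ([left, top, right, bottom] as shares, 0 to 1, of the picture: columns of its width, rows of its height, round what is visible of it).
- spot_point(camera, target): "location" ([column, row] as shares, 0 to 1, of the picture: columns of its width, rows of its height: a listed point, or the origin of a listed thing).
The state is a dict: "time_s": time; "joints": joint angles; "joint_velocities": joint speeds; "effort": joint torques, N m; "tcp_pos": TCP position; "ee_rot": TCP orientation; "wrist_force": force on the tool from outside, world axes, zero at the start; "moment": the same for the moment, N m; "gripper_width": opening from 0.0 (shut) to 1.0 (fully open).
Only numpy, scipy, OpenCV 4.12 (cv2) and the standard library are available. Lean on these libraries where they do the work, as an engineer would, in place of code of your own. Each camera call takes 0.05 s, during which the arm holds its last target.

## Working session

There is one attempt and no reset: what is moved stays moved. The work goes in short steps, Python scripts to look and compute and a shell command to move; the robot and the scene stay as the last step left them, time stands still between calls to the robot, and variables do not carry over. Pictures are saved under pics/ and viewed, and the job is handed in when it is done.

```bash
ls; mkdir -p pics
python3 - <<'E'
from station import *
import cv2, numpy as np
s=sense(); print({k:np.round(v,3).tolist() for k,v in s.items()})
for n in ("scene","top"):
    im=capture(n); cv2.imwrite(f"pics/{n}0.png",im[:,:,::-1]); c=get_calibration(n); print(n,{k:np.round(v,4).tolist() for k,v in c.items()})
E
```

```text
pics
{'time_s': 0.0, 'joints': [-53.709, 22.09, 0.38, -0.028, -68.409, -14.815], 'joint_velocities': [0.016, 0.057, 0.1, -0.006, -0.066, -0.031], 'effort': [0.001, -39.067, 18.741, 4.22, 0.011, -0.0], 'tcp_pos': [0.229, -0.581, 0.221], 'ee_rot': [[-0.931, -0.366, -0.001], [-0.366, 0.931, 0.002], [0.0, 0.002, -1.0]], 'wrist_force': [0.607, -0.358, 0.339], 'moment': [-0.026, 0.004, -0.005], 'gripper_width': 1.0}
scene {'K': [[412.5226, 0.0, 328.4666], [0.0, 412.5226, 203.4632], [0.0, 0.0, 1.0]], 'dist': [-0.012, 0.0, 0.0, 0.0, 0.0], 'T': [[0.0806, -0.5982, 0.7973, 1.1379], [0.9967, 0.0582, -0.0571, -0.1535], [-0.0122, 0.7992, 0.6009, 0.5236], [0.0, 0.0, 0.0, 1.0]]}
top {'K': [[431.6318, 0.0, 326.3514], [0.0, 431.6318, 191.1629], [0.0, 0.0, 1.0]], 'dist': [0.0207, 0.0, 0.0, 0.0, 0.0], 'T': [[-0.0165, 0.9937, -0.1108, 0.4463], [-0.9997, -0.0146, 0.0175, -0.0813], [0.0158, 0.111, 0.9937, 0.8903], [0.0, 0.0, 0.0, 1.0]]}
```

View pics/scene0.png

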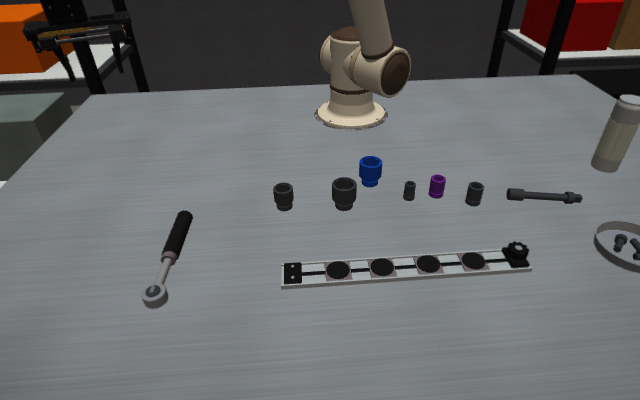

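View pics/top0.png

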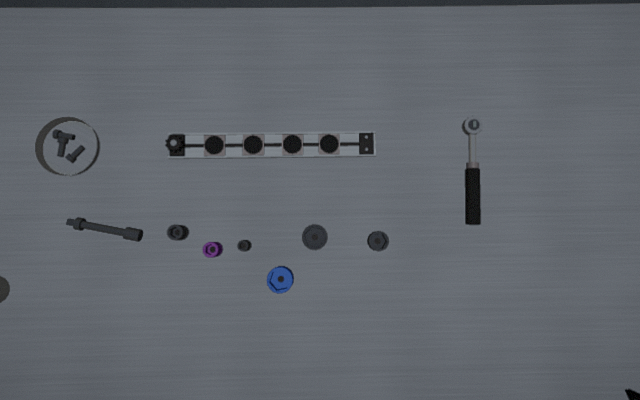

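The top view shows the four black sockets: a (244,245), b (177,232), c (378,240) and d (315,237). The look-alikes are purple (212,250) and blue (281,280). The knob is at (175,145), at the +y end, the seats are at x = 214, 253, 292 and 330 on row 145, and the ratchet is at (473,170). Next I'll measure with the networks.

```bash
cat > h.py <<'E'
from station import *
import cv2, numpy as np
W,H=640,400
def ray(n,px):
    c=get_calibration(n); u=cv2.undistortPoints(np.array([[px]],float),np.array(c["K"]),np.array(c["dist"]))[0,0]
    T=np.array(c["T"]); d=T[:3,:3]@np.array([u[0],-u[1],-1.]); return T[:3,3],d/np.linalg.norm(d)
def onz(n,px,z):
    o,d=ray(n,px); return o+d*(z-o[2])/d[2]
def proj(n,p):
    c=get_calibration(n); T=np.array(c["T"]); q=T[:3,:3].T@(np.array(p)-T[:3,3]); q=np.array([q[0],-q[1],-q[2]])
    return cv2.projectPoints(q[None],np.zeros(3),np.zeros(3),np.array(c["K"]),np.array(c["dist"]))[0][0,0]
def tri(p1,p2):
    o1,d1=ray("scene",p1);o2,d2=ray("top",p2)
    s=np.linalg.lstsq(np.c_[d1,-d2],o2-o1,rcond=None)[0]
    a,b=o1+s[0]*d1,o2+s[1]*d2
    return (a+b)/2,np.linalg.norm(a-b)
E
python3 - <<'E'
from h import *
S=np.array([W,H])
for t in ("socket_a","seat_1","lock_knob"):
  P={}
  for n in ("scene","top"):
    r=spot_point(n,t); P[n]=[(d["location"]*S,d["conf"]) for d in r]
    print(t,n,[(np.round(p,1).tolist(),round(c,2)) for p,c in P[n]])
  for p,c in P["scene"]:
    for q,c2 in P["top"]:
      x,e=tri(p,q)
      if e<0.012: print("   tri",p.round(),q.round(),x.round(4),round(e,4))
for n in ("scene","top"):
  print(n,[(np.round(np.array(d["extent"])*[W,H,W,H],1).tolist(),round(d["conf"],2)) for d in spot_in(n,"socket_a")])
E
python3 - <<'E'
import cv2
a=cv2.imread('pics/top0.png');cv2.imwrite('pics/ct.png',cv2.resize(a[120:300,150:400],None,fx=3,fy=3,interpolation=cv2.INTER_CUBIC))
a=cv2.imread('pics/scene0.png');cv2.imwrite('pics/cs.png',cv2.resize(a[150:290,265:535],None,fx=2.9,fy=2.9,interpolation=cv2.INTER_CUBIC))
E
```

```text
socket_a scene [([368.9, 181.8], 0.97), ([472.1, 205.8], 0.92), ([345.4, 203.4], 0.83), ([284.2, 203.1], 0.78), ([409.6, 195.4], 0.74), ([431.0, 192.3], 0.6), ([470.6, 257.9], 0.39)]
socket_a top [([283.4, 280.1], 0.98), ([377.0, 245.1], 0.93), ([315.2, 239.1], 0.93), ([214.6, 248.9], 0.74), ([180.8, 232.3], 0.59), ([246.2, 244.7], 0.45)]
   tri [369. 182.] [283. 280.] [ 0.3656 -0.0059 -0.0033] 0.0018
   tri [472. 206.] [181. 232.] [ 0.4655  0.2031 -0.0115] 0.0031
   tri [345. 203.] [315. 239.] [ 0.4473 -0.0704  0.0009] 0.0042
   tri [284. 203.] [377. 245.] [ 4.328e-01 -1.980e-01  2.000e-04] 0.002
   tri [410. 195.] [246. 245.] [0.4385 0.069  0.0054] 0.0033
   tri [431. 192.] [215. 249.] [0.4298 0.1257 0.0044] 0.011
seat_1 scene [([338.9, 271.1], 0.84), ([380.5, 273.0], 0.67), ([424.8, 261.7], 0.65), ([470.3, 259.7], 0.6)]
seat_1 top [([330.2, 139.7], 0.9), ([215.4, 146.9], 0.83), ([252.9, 148.2], 0.72), ([289.2, 142.9], 0.63)]
   tri [339. 271.] [330. 140.] [ 0.6516 -0.1046  0.013 ] 0.0036
   tri [380. 273.] [289. 143.] [ 0.6484 -0.0253 -0.0025] 0.0095
   tri [425. 262.] [253. 148.] [0.6365 0.0522 0.0059] 0.004
   tri [470. 260.] [215. 147.] [0.6402 0.1309 0.007 ] 0.0011
lock_knob scene [([512.8, 258.1], 0.79)]
lock_knob top [([177.1, 148.0], 0.8)]
   tri [513. 258.] [177. 148.] [0.6395 0.2102 0.0029] 0.0023
scene [([466.5, 185.5, 481.7, 207.1], 0.79), ([329.6, 175.7, 355.7, 210.9], 0.76), ([402.7, 181.2, 413.6, 199.9], 0.7), ([271.7, 183.5, 294.0, 209.3], 0.7), ([427.5, 171.3, 446.9, 198.2], 0.61), ([360.3, 156.3, 383.4, 185.1], 0.58)]
top [([300.2, 224.2, 327.7, 248.7], 0.88), ([268.1, 267.0, 296.1, 293.3], 0.88), ([203.1, 239.8, 223.7, 258.4], 0.81), ([367.6, 232.4, 390.2, 255.1], 0.8), ([241.7, 241.1, 252.4, 251.3], 0.56)]
```

View pics/ct.png

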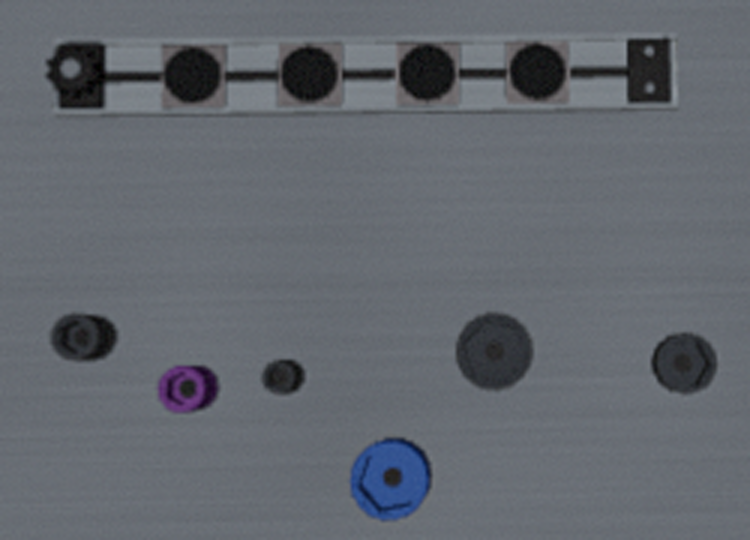

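View pics/cs.png

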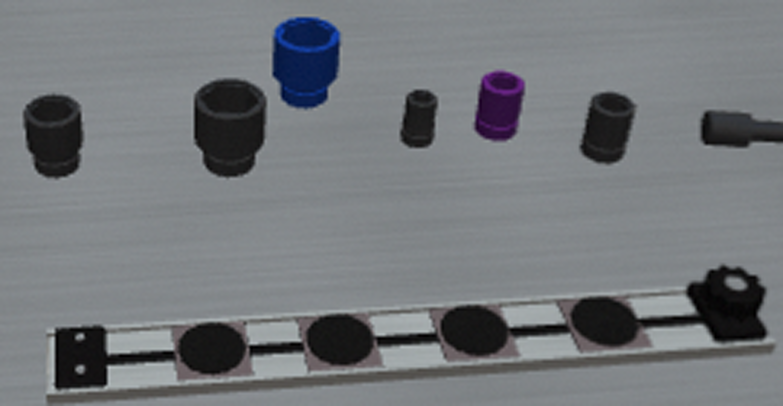

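The crops confirm the choice: four black sockets stand in the order (image left to right, top view) b, purple, a, d, c. Blue is behind d and a. I'll refine the poses by fitting model silhouettes in both views.

```bash
cat > fit.py <<'E'
from h import *
from scipy.optimize import minimize
TH=np.linspace(0,2*np.pi,40,endpoint=False)
DIM=dict(a=[(0,.016,.012),(.016,.038,.011)],b=[(0,.043,.0155)],c=[(0,.018,.0165),(.018,.049,.020)],d=[(0,.020,.0185),(.020,.057,.025)],seat=[(0.0,0.0001,.020)])
K=4
def sil(n,x,y,z,parts,box):
    m=np.zeros(((box[3]-box[1])*K,(box[2]-box[0])*K),np.uint8)
    for z0,z1,r in parts:
        pts=[proj(n,(x+r*np.cos(t),y+r*np.sin(t),z+zz)) for zz in (z0,z1) for t in TH]
        pts=(np.array(pts)-[box[0],box[1]]+.5)*K-.5
        h=cv2.convexHull(pts.astype(np.float32))
        cv2.fillConvexPoly(m,np.round(h*16).astype(np.int32),255,shift=4)
    return cv2.resize(m,(box[2]-box[0],box[3]-box[1]),interpolation=cv2.INTER_AREA)/255.
def contrast(n,im,x,y,z,parts):
    """-(mean outside ring - mean inside), using gray"""
    p=proj(n,(x,y,z+.02)); b=[int(p[0])-28,int(p[1])-28,int(p[0])+28,int(p[1])+28]
    return b
def fit(n,im,x,y,z,parts):
    p=proj(n,(x,y,z+.02)); R=26; b=[int(p[0])-R,int(p[1])-R,int(p[0])+R,int(p[1])+R]
    g=im[b[1]:b[3],b[0]:b[2]].astype(float).mean(2)
    def cost(v):
        s=sil(n,v[0],v[1],z,parts,b)
        sd=cv2.dilate(s,np.ones((7,7)))
        ring=sd-s
        # two-level model
        w=sd>0.01
        A=np.c_[s[w],1-s[w]]; sol,*_=np.linalg.lstsq(A,g[w],rcond=None)
        return np.mean(np.abs(A@sol-g[w]))+ -0.25*(sol[1]-sol[0])
    best=None
    for dx in (-.006,0,.006):
        for dy in (-.006,0,.006):
            c=cost((x+dx,y+dy))
            if best is None or c<best[0]: best=(c,x+dx,y+dy)
    r=minimize(cost,best[1:],method="Nelder-Mead",options=dict(initial_simplex=[best[1:],(best[1]+.004,best[2]),(best[1],best[2]+.004)],xatol=1e-4,fatol=1e-3))
    return r.x,r.fun
E
cat > m1.py <<'E'
from fit import *
I={n:cv2.imread(f"pics/{n}0.png")[:,:,::-1] for n in("scene","top")}
for k,(x,y) in dict(a=(.4385,.069),b=(.4655,.203),c=(.4328,-.198),d=(.4473,-.0704)).items():
    print(k,[ (np.round(r[0],4).tolist(),round(r[1],2)) for r in (fit(n,I[n],x,y,0,DIM[k]) for n in I)])
for i,(x,y) in enumerate([(.640,.131),(.64,.052),(.643,-.025),(.645,-.104)]):
    print("seat",i,[ (np.round(r[0],4).tolist(),round(r[1],2)) for r in (fit(n,I[n],x,y,0.012,DIM["seat"]) for n in I)])
cs=lambda u,v:(265+(u+.5)/2.9-.5,150+(v+.5)/2.9-.5)
ct=lambda u,v:(150+(u+.5)/3-.5,120+(v+.5)/3-.5)
for n,p,q in [("rimd",(229,97),(494,351)),("rimc",(53,109),(684,362)),("rima",(422,97),(285,376)),("rimb",(611,104),(79,336)),
  ("s0",(605,320),(192,74)),("s1",(474,330),(309,73)),("s2",(341,339),(427,72)),("s3",(212,347),(537,71))]:
    x,e=tri(cs(*p),ct(*q)); print(n,x.round(4),round(e,4))
E
python3 m1.py
```

```text
Traceback (most recent call last):
  File "m1.py", line 4, in <module>
    print(k,[ (np.round(r[0],4).tolist(),round(r[1],2)) for r in (fit(n,I[n],x,y,0,DIM[k]) for n in I)])
                                                                 ^^^^^^^^^^^^^^^^^^^^^^^^^^^^^^^^^^^^^
  File "m1.py", line 4, in <genexpr>
    print(k,[ (np.round(r[0],4).tolist(),round(r[1],2)) for r in (fit(n,I[n],x,y,0,DIM[k]) for n in I)])
                                                                  ~~~^^^^^^^^^^^^^^^^^^^^^
  File "fit.py", line 34, in fit
    r=minimize(cost,best[1:],method="Nelder-Mead",options=dict(initial_simplex=[best[1:],(best[1]+.004,best[2]),(best[1],best[2]+.004)],xatol=1e-4,fatol=1e-3))
  File "fit.py", line 22, in cost
    s=sil(n,v[0],v[1],z,parts,b)
  File "fit.py", line 9, in sil
    pts=[proj(n,(x+r*np.cos(t),y+r*np.sin(t),z+zz)) for zz in (z0,z1) for t in TH]
         ~~~~^^^^^^^^^^^^^^^^^^^^^^^^^^^^^^^^^^^^^^
  File "h.py", line 10, in proj
    c=get_calibration(n); T=np.array(c["T"]); q=T[:3,:3].T@(np.array(p)-T[:3,3]); q=np.array([q[0],-q[1],-q[2]])
ValueError: time passes only in moves, steps and waits
```

```bash
sed -i 's/^W,H=640,400/W,H=640,400\nimport functools\n_g=get_calibration\nget_calibration=functools.lru_cache(None)(lambda n:_g(n))/' h.py; time python3 m1.py; python3 -c "
from h import *;print(sense()['time_s'])"
```

```text
a [([0.4379, 0.0682], np.float64(-16.71)), ([0.4379, 0.0695], np.float64(-9.93))]
b [([0.4672, 0.1982], np.float64(-15.53)), ([0.4656, 0.2], np.float64(-9.15))]
c [([0.443, -0.197], np.float64(-16.44)), ([0.4423, -0.1956], np.float64(-10.03))]
d [([0.4526, -0.073], np.float64(-16.66)), ([0.452, -0.0711], np.float64(-10.33))]
seat 0 [([0.6468, 0.1318], np.float64(-8.02)), ([0.6445, 0.1339], np.float64(-9.3))]
seat 1 [([0.6468, 0.0525], np.float64(-9.02)), ([0.6439, 0.0541], np.float64(-10.02))]
seat 2 [([0.647, -0.0287], np.float64(-9.64)), ([0.6445, -0.0277], np.float64(-10.4))]
seat 3 [([0.647, -0.1046], np.float64(-10.34)), ([0.6437, -0.1035], np.float64(-10.77))]
rimd [ 0.4517 -0.0722  0.0555] 0.0016
rimc [ 0.4427 -0.1951  0.0475] 0.0017
rima [0.4383 0.0668 0.0371] 0.0036
rimb [0.4661 0.1973 0.0414] 0.0002
s0 [0.645  0.1338 0.0105] 0.0009
s1 [0.6449 0.0537 0.0096] 0.001
s2 [ 0.6448 -0.0271  0.0096] 0.0
s3 [ 0.6444 -0.1036  0.0098] 0.0007
0.5
real	0m10.524s
user	0m9.720s
sys	0m0.163s
```

Both views agree within about 2 mm. World (x, y), with rim heights matching the text:

| Item | x | y |
|---|---|---|
| a | .438 | .069 |
| b | .466 | .199 |
| c | .443 | -.196 |
| d | .452 | -.072 |

The seats are at x ≈ .6455, with y = .133, .053, -.028 and -.104 counted from the knob. I'll turn the jaws along world x and go above c first.

```bash
python3 -m inch '[{"fingers":8.7,"delta_pos":[-3.4,2.8,0],"spin":-6},{"fingers":8.7,"delta_pos":[-6.8,5.6,0],"spin":-12},{"fingers":8.7,"delta_pos":[-10.2,8.4,0],"spin":-18},{"fingers":8.7,"delta_pos":[-13.6,11.2,0],"spin":-25},{"fingers":8.7,"delta_pos":[-17,14,0],"spin":-32},{"fingers":8.7,"delta_pos":[-20.4,16.8,0],"spin":-39},{"fingers":8.7,"delta_pos":[-23.8,19.6,0],"spin":-46},{"fingers":8.7,"delta_pos":[-27.2,22.4,0],"spin":-53},{"fingers":8.7,"delta_pos":[-30.6,25.2,0],"spin":-60},{"fingers":8.7,"delta_pos":[-33,27.2,0],"spin":-66},{"fingers":8.7,"delta_pos":[-34,28,0],"spin":-68.5},{"fingers":8.7,"delta_pos":[-34,28,0],"spin":-68.5},{"fingers":8.7,"delta_pos":[-34,28,0],"spin":-68.5},{"fingers":8.7,"delta_pos":[-34,28,0],"spin":-68.5}]'
python3 -c "
from h import *;s=sense();print(s['tcp_pos'],s['ee_rot'],s['joints'])"
```

```text
time_s: 1.9
tcp_pos: [0.4422, -0.1974, 0.2225]
ee_rot: [[-0.003, -1.0, -0.0], [-1.0, 0.003, -0.0], [0.0, 0.0, -1.0]]
wrist_force: [0.5, -0.4, 0.0]
gripper_width: 1.003
[ 0.44217179 -0.1973825   0.22249745] [[-2.57644399e-03 -9.99996626e-01 -3.33044097e-04]
 [-9.99996681e-01  2.57645236e-03 -2.46923896e-05]
 [ 2.55503785e-05  3.32979373e-04 -9.99999944e-01]] [-4.78423469e+00  8.24077158e+00 -1.86408139e+01  3.36439595e-03
 -6.31373121e+01  4.63509421e+00]
```

```bash
python3 -m inch '[{"fingers":8.7,"delta_pos":[-0.1,0,3],"spin":0},{"fingers":8.7,"delta_pos":[-0.1,0,6.5],"spin":0},{"fingers":8.7,"delta_pos":[-0.1,0,10],"spin":0},{"fingers":8.7,"delta_pos":[-0.1,0,13.5],"spin":0},{"fingers":8.7,"delta_pos":[-0.1,0,17],"spin":0},{"fingers":8.7,"delta_pos":[-0.1,0,19],"spin":0},{"fingers":8.7,"delta_pos":[-0.1,0,20.5],"spin":0},{"fingers":8.7,"delta_pos":[-0.1,0,20.9],"spin":0},{"fingers":8.7,"delta_pos":[-0.1,0,20.9],"spin":0},{"fingers":8.7,"delta_pos":[-0.1,0,20.9],"spin":0}]'
python3 -c "
from h import *
for n in('scene','top'): cv2.imwrite(f'pics/{n}1.png',capture(n)[:,:,::-1])"
```

```text
time_s: 2.9
tcp_pos: [0.4432, -0.1961, 0.0143]
ee_rot: [[-0.001, -1.0, 0.002], [-1.0, 0.001, -0.0], [0.0, -0.002, -1.0]]
wrist_force: [-0.1, 0.9, 0.3]
gripper_width: 1.003
```

View pics/scene1.png

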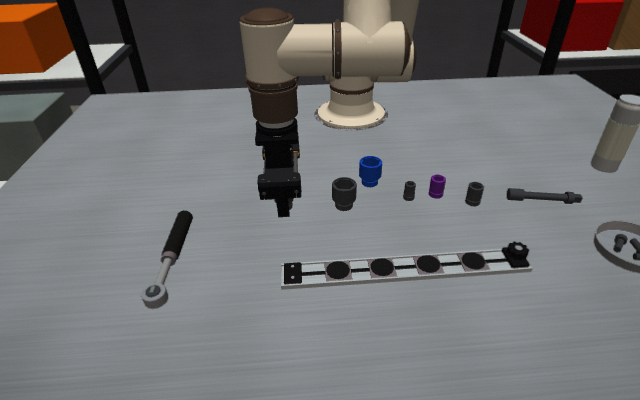

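The gripper sits over c, with the front finger at (284,208) hiding the socket. The neighbours are clear, so I'll close.

```bash
python3 -m inch '[{"fingers":6,"delta_pos":[0,0,0],"spin":0},{"fingers":4.5,"delta_pos":[0,0,0],"spin":0},{"fingers":3,"delta_pos":[0,0,0],"spin":0},{"fingers":3,"delta_pos":[0,0,0],"spin":0},{"fingers":3,"delta_pos":[0,0,0],"spin":0},{"fingers":3,"delta_pos":[0,0,0],"spin":0},{"fingers":3,"delta_pos":[0,0,0],"spin":0},{"fingers":3,"delta_pos":[0,0,0],"spin":0},{"fingers":3,"delta_pos":[0,0,0],"spin":0}]'
```

```text
time_s: 3.9
tcp_pos: [0.4426, -0.1955, 0.0135]
ee_rot: [[-0.0, -1.0, -0.0], [-1.0, 0.0, 0.0], [-0.0, 0.0, -1.0]]
wrist_force: [-0.4, -0.8, 0.0]
gripper_width: 0.45
```

Closed at 39 mm, so c is held. Lift and carry it to the third seat from the knob, hovering just above.

```bash
python3 -m inch '[{"fingers":3,"delta_pos":[0,0,-2],"spin":0},{"fingers":3,"delta_pos":[0,0,-5],"spin":0},{"fingers":3,"delta_pos":[-1,-1,-8],"spin":0},{"fingers":3,"delta_pos":[-3,-4,-9],"spin":0},{"fingers":3,"delta_pos":[-5.5,-7,-9],"spin":0},{"fingers":3,"delta_pos":[-8,-10,-9],"spin":0},{"fingers":3,"delta_pos":[-10.5,-13,-9],"spin":0},{"fingers":3,"delta_pos":[-13,-16,-9],"spin":0},{"fingers":3,"delta_pos":[-15.2,-18.6,-9],"spin":0},{"fingers":3,"delta_pos":[-16.4,-20,-9],"spin":0},{"fingers":3,"delta_pos":[-16.7,-20.3,-9],"spin":0},{"fingers":3,"delta_pos":[-16.7,-20.3,-7],"spin":0},{"fingers":3,"delta_pos":[-16.7,-20.3,-5],"spin":0},{"fingers":3,"delta_pos":[-16.7,-20.3,-3.5],"spin":0},{"fingers":3,"delta_pos":[-16.7,-20.3,-2.5],"spin":0},{"fingers":3,"delta_pos":[-16.7,-20.3,-2],"spin":0},{"fingers":3,"delta_pos":[-16.7,-20.3,-2],"spin":0},{"fingers":3,"delta_pos":[-16.7,-20.3,-2],"spin":0},{"fingers":3,"delta_pos":[-16.7,-20.3,-2],"spin":0}]'
python3 -c "
from h import *
for n in('scene','top'):
  im=capture(n)[:,:,::-1]; cv2.imwrite(f'pics/{n}2.png',im)
a=cv2.imread('pics/scene2.png')[150:300,265:535]; cv2.imwrite('pics/cs2.png',cv2.resize(a,None,fx=2.9,fy=2.9,interpolation=cv2.INTER_CUBIC))"
```

```text
time_s: 5.8
tcp_pos: [0.6464, -0.0286, 0.0346]
ee_rot: [[-0.0, -1.0, 0.002], [-1.0, 0.0, 0.0], [-0.0, -0.002, -1.0]]
wrist_force: [-0.5, -0.7, -2.9]
gripper_width: 0.447
```

View pics/cs2.png

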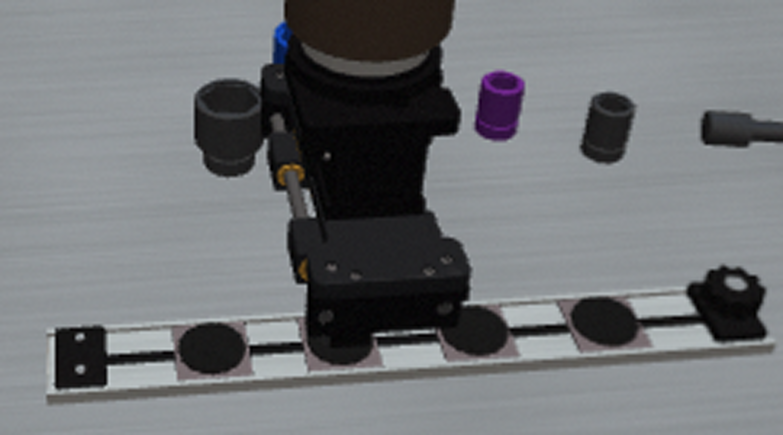

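c is held over the third seat (disc around (340,345) in the crop). Lowering it to contact.

```bash
python3 -m inch '[{"fingers":3,"delta_pos":[0,0.05,0.3],"spin":0},{"fingers":3,"delta_pos":[0,0.05,0.5],"spin":0},{"fingers":3,"delta_pos":[0,0.05,0.7],"spin":0},{"fingers":3,"delta_pos":[0,0.05,0.8],"spin":0},{"fingers":3,"delta_pos":[0,0.05,0.8],"spin":0},{"fingers":3,"delta_pos":[0,0.05,0.8],"spin":0}]'
```

```text
time_s: 6.5
tcp_pos: [0.6452, -0.0287, 0.0256]
ee_rot: [[-0.0, -1.0, -0.0], [-1.0, 0.0, -0.0], [0.0, 0.0, -1.0]]
wrist_force: [-1.6, -0.0, -1.6]
gripper_width: 0.448
```

```bash
python3 -m inch '[{"fingers":3,"delta_pos":[0,0,0.1],"spin":0},{"fingers":3,"delta_pos":[0,0,0.1],"spin":0}]'; python3 -m inch '[{"fingers":4.5,"delta_pos":[0,0,0],"spin":0},{"fingers":6,"delta_pos":[0,0,0],"spin":0},{"fingers":7,"delta_pos":[0,0,0],"spin":0},{"fingers":7,"delta_pos":[0,0,0],"spin":0},{"fingers":7,"delta_pos":[0,0,0],"spin":0},{"fingers":7,"delta_pos":[0,0,-2],"spin":0},{"fingers":8.7,"delta_pos":[0,0,-5],"spin":0},{"fingers":8.7,"delta_pos":[0,0,-9],"spin":0},{"fingers":8.7,"delta_pos":[0,0,-12],"spin":0},{"fingers":8.7,"delta_pos":[2,9,-12],"spin":0},{"fingers":8.7,"delta_pos":[3.5,13.5,-12],"spin":0},{"fingers":8.7,"delta_pos":[4,16.5,-12],"spin":0},{"fingers":8.7,"delta_pos":[4.3,19.2,-12],"spin":0},{"fingers":8.7,"delta_pos":[4.3,19.2,-12],"spin":0},{"fingers":8.7,"delta_pos":[4.3,19.2,-12],"spin":0},{"fingers":8.7,"delta_pos":[4.3,19.2,-12],"spin":0}]'
cat > v.py <<'E'
import sys
from h import *
k=sys.argv[1]
for n in('scene','top'):
  cv2.imwrite(f'pics/{n}{k}.png',capture(n)[:,:,::-1])
a=cv2.imread(f'pics/scene{k}.png')[150:300,265:535]; a=cv2.resize(a,(780,433),interpolation=cv2.INTER_CUBIC)
cv2.imwrite(f'pics/cs{k}.png',a)
E
python3 v.py 3
```

```text
time_s: 6.7
tcp_pos: [0.6452, -0.0287, 0.0256]
ee_rot: [[-0.0, -1.0, -0.0], [-1.0, 0.0, -0.0], [0.0, 0.0, -1.0]]
wrist_force: [-3.3, 1.1, 4.6]
gripper_width: 0.448
time_s: 8.3
tcp_pos: [0.4548, -0.0713, 0.1451]
ee_rot: [[-0.0, -1.0, 0.002], [-1.0, 0.0, 0.0], [-0.0, -0.002, -1.0]]
wrist_force: [0.4, 0.4, 0.7]
gripper_width: 0.999
```

View pics/cs3.png

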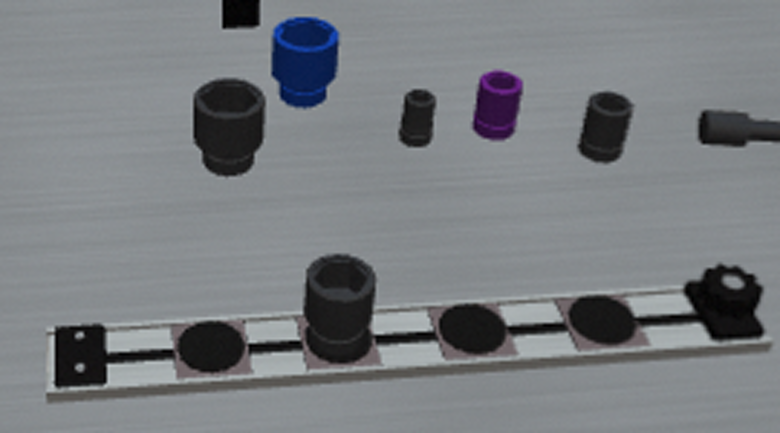

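View pics/top3.png

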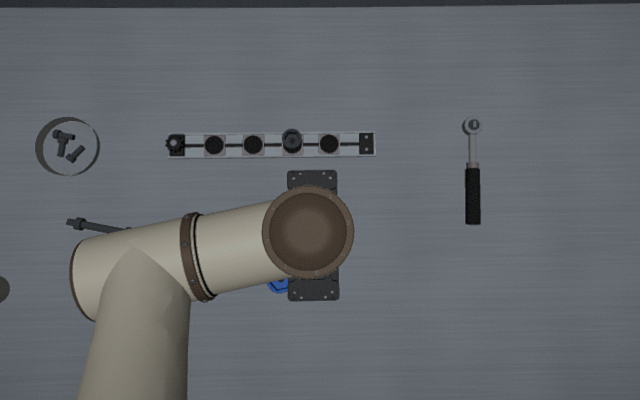

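c stands upright on the third seat (crop (340,310)), and nothing else has moved. Now d: descend and grip.

```bash
python3 -m inch '[{"fingers":8.7,"delta_pos":[0.05,0.2,2],"spin":0},{"fingers":8.7,"delta_pos":[0.05,0.2,5],"spin":0},{"fingers":8.7,"delta_pos":[0.05,0.2,8],"spin":0},{"fingers":8.7,"delta_pos":[0.05,0.2,10.5],"spin":0},{"fingers":8.7,"delta_pos":[0.05,0.2,12],"spin":0},{"fingers":8.7,"delta_pos":[0.05,0.2,12.5],"spin":0},{"fingers":8.7,"delta_pos":[0.05,0.2,12.5],"spin":0},{"fingers":8.7,"delta_pos":[0.05,0.2,12.5],"spin":0},{"fingers":6.5,"delta_pos":[0.05,0.2,12.5],"spin":0},{"fingers":5,"delta_pos":[0.05,0.2,12.5],"spin":0},{"fingers":3.5,"delta_pos":[0.05,0.2,12.5],"spin":0},{"fingers":3.5,"delta_pos":[0.05,0.2,12.5],"spin":0},{"fingers":3.5,"delta_pos":[0.05,0.2,12.5],"spin":0},{"fingers":3.5,"delta_pos":[0.05,0.2,12.5],"spin":0},{"fingers":3.5,"delta_pos":[0.05,0.2,12.5],"spin":0},{"fingers":3.5,"delta_pos":[0.05,0.2,12.5],"spin":0}]'
```

```text
time_s: 10.0
tcp_pos: [0.4519, -0.072, 0.0198]
ee_rot: [[-0.0, -1.0, 0.001], [-1.0, 0.0, 0.0], [-0.0, -0.001, -1.0]]
wrist_force: [0.8, -0.5, 0.7]
gripper_width: 0.567
```

```bash
python3 -m inch '[{"fingers":3.5,"delta_pos":[0,0,-2],"spin":0},{"fingers":3.5,"delta_pos":[0,0,-5],"spin":0},{"fingers":3.5,"delta_pos":[0.5,-1,-8],"spin":0},{"fingers":3.5,"delta_pos":[1,-4,-9],"spin":0},{"fingers":3.5,"delta_pos":[1.5,-7,-9],"spin":0},{"fingers":3.5,"delta_pos":[2,-10,-9],"spin":0},{"fingers":3.5,"delta_pos":[2.6,-13,-9],"spin":0},{"fingers":3.5,"delta_pos":[3.1,-16,-9],"spin":0},{"fingers":3.5,"delta_pos":[3.2,-18.3,-9],"spin":0},{"fingers":3.5,"delta_pos":[3.2,-19.3,-9],"spin":0},{"fingers":3.5,"delta_pos":[3.2,-19.3,-7.5],"spin":0},{"fingers":3.5,"delta_pos":[3.2,-19.3,-5.5],"spin":0},{"fingers":3.5,"delta_pos":[3.2,-19.3,-4],"spin":0},{"fingers":3.5,"delta_pos":[3.2,-19.3,-2.8],"spin":0},{"fingers":3.5,"delta_pos":[3.2,-19.3,-2],"spin":0},{"fingers":3.5,"delta_pos":[3.2,-19.3,-1.6],"spin":0},{"fingers":3.5,"delta_pos":[3.2,-19.3,-1.4],"spin":0},{"fingers":3.5,"delta_pos":[3.2,-19.3,-1.4],"spin":0},{"fingers":3.5,"delta_pos":[3.2,-19.3,-1.4],"spin":0},{"fingers":3.5,"delta_pos":[3.2,-19.3,-1.4],"spin":0}]'; python3 v.py 4
```

```text
time_s: 12.0
tcp_pos: [0.6447, -0.1041, 0.0343]
ee_rot: [[-0.0, -1.0, 0.001], [-1.0, 0.0, 0.0], [-0.0, -0.001, -1.0]]
wrist_force: [-0.3, 0.5, -5.7]
gripper_width: 0.564
```

View pics/cs4.png

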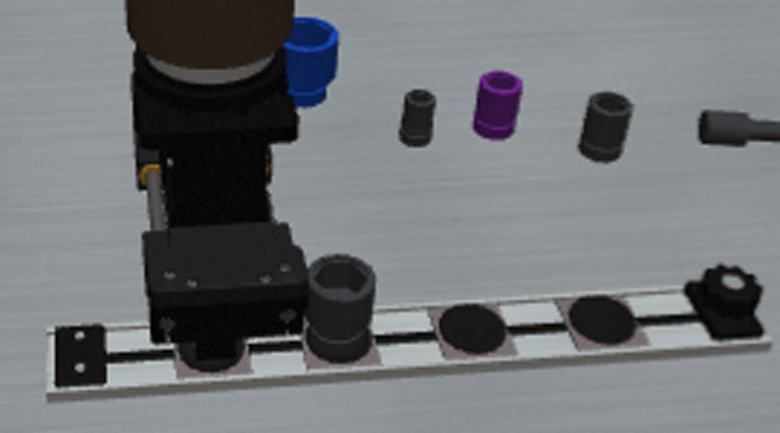

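d hangs above the end seat (212,345), clear of c. Lower, release, retreat, then head to a at (.438,.069).

```bash
python3 -m inch '[{"fingers":3.5,"delta_pos":[0,0,0.1],"spin":0},{"fingers":3.5,"delta_pos":[0,0,0.2],"spin":0},{"fingers":3.5,"delta_pos":[0,0,0.25],"spin":0},{"fingers":3.5,"delta_pos":[0,0,0.25],"spin":0}]'
```

```text
time_s: 12.5
tcp_pos: [0.6443, -0.1042, 0.0318]
ee_rot: [[-0.0, -1.0, 0.0], [-1.0, 0.0, -0.0], [0.0, -0.0, -1.0]]
wrist_force: [-1.7, 0.7, 1.4]
gripper_width: 0.569
```

```bash
python3 -m inch '[{"fingers":6,"delta_pos":[0,0,0],"spin":0},{"fingers":7,"delta_pos":[0,0,0],"spin":0},{"fingers":8,"delta_pos":[0,0,0],"spin":0},{"fingers":8,"delta_pos":[0,0,0],"spin":0},{"fingers":8,"delta_pos":[0,0,-1],"spin":0},{"fingers":8,"delta_pos":[0,0,-4],"spin":0},{"fingers":8,"delta_pos":[0,0,-8],"spin":0},{"fingers":8,"delta_pos":[0,0,-11],"spin":0},{"fingers":7,"delta_pos":[-2.5,3,-11],"spin":0},{"fingers":6,"delta_pos":[-5.5,6.5,-11],"spin":0},{"fingers":6,"delta_pos":[-8.5,10,-11],"spin":0},{"fingers":6,"delta_pos":[-11.5,13.5,-11],"spin":0},{"fingers":6,"delta_pos":[-14.5,17,-11],"spin":0},{"fingers":6,"delta_pos":[-16.5,19.5,-11],"spin":0},{"fingers":6,"delta_pos":[-17.3,20.6,-11],"spin":0},{"fingers":6,"delta_pos":[-17.3,20.6,-11],"spin":0},{"fingers":6,"delta_pos":[-17.3,20.6,-11],"spin":0},{"fingers":6,"delta_pos":[-17.3,20.6,-11],"spin":0}]'; python3 v.py 5
```

```text
time_s: 14.3
tcp_pos: [0.4395, 0.0686, 0.1412]
ee_rot: [[-0.002, -1.0, 0.001], [-1.0, 0.002, 0.0], [-0.0, -0.001, -1.0]]
wrist_force: [-0.4, 0.3, -0.2]
gripper_width: 0.688
```

View pics/cs5.png

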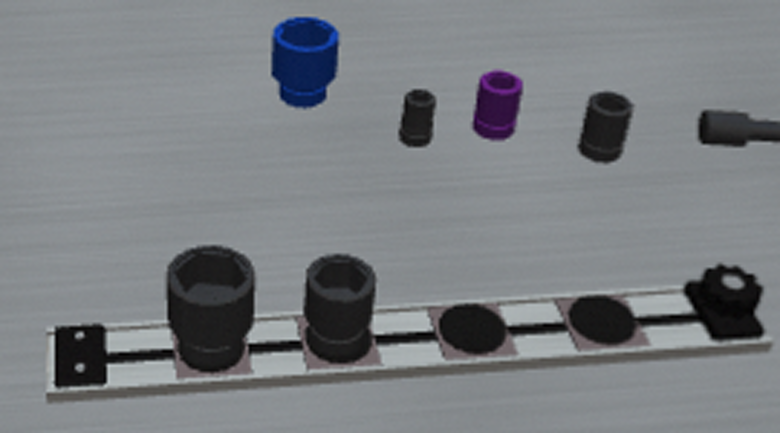

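d stands upright on the end seat (212,300). Now grip a.

```bash
python3 -m inch '[{"fingers":6,"delta_pos":[0,0.1,2],"spin":0},{"fingers":6,"delta_pos":[0,0.1,5],"spin":0},{"fingers":6,"delta_pos":[0,0.1,8],"spin":0},{"fingers":6,"delta_pos":[0,0.1,10.5],"spin":0},{"fingers":6,"delta_pos":[0,0.1,12.3],"spin":0},{"fingers":6,"delta_pos":[0,0.1,13],"spin":0},{"fingers":6,"delta_pos":[0,0.1,13.1],"spin":0},{"fingers":6,"delta_pos":[0,0.1,13.1],"spin":0},{"fingers":4.5,"delta_pos":[0,0.1,13.1],"spin":0},{"fingers":3,"delta_pos":[0,0.1,13.1],"spin":0},{"fingers":1.5,"delta_pos":[0,0.1,13.1],"spin":0},{"fingers":1.5,"delta_pos":[0,0.1,13.1],"spin":0},{"fingers":1.5,"delta_pos":[0,0.1,13.1],"spin":0},{"fingers":1.5,"delta_pos":[0,0.1,13.1],"spin":0},{"fingers":1.5,"delta_pos":[0,0.1,13.1],"spin":0},{"fingers":1.5,"delta_pos":[0,0.1,13.1],"spin":0}]'
```

```text
time_s: 16.0
tcp_pos: [0.4374, 0.069, 0.0102]
ee_rot: [[-0.0, -1.0, 0.0], [-1.0, 0.0, 0.0], [-0.0, -0.0, -1.0]]
wrist_force: [-0.3, -0.0, 1.8]
gripper_width: 0.261
```

```bash
python3 -m inch '[{"fingers":1.5,"delta_pos":[0,0,-2],"spin":0},{"fingers":1.5,"delta_pos":[0,0,-5],"spin":0},{"fingers":1.5,"delta_pos":[-0.5,-1,-8],"spin":0},{"fingers":1.5,"delta_pos":[-1.5,-4,-9],"spin":0},{"fingers":1.5,"delta_pos":[-2.5,-7,-9],"spin":0},{"fingers":1.5,"delta_pos":[-3.5,-10,-9],"spin":0},{"fingers":1.5,"delta_pos":[-4.5,-13,-9],"spin":0},{"fingers":1.5,"delta_pos":[-5.4,-16,-9],"spin":0},{"fingers":1.5,"delta_pos":[-6.1,-19,-9],"spin":0},{"fingers":1.5,"delta_pos":[-6.4,-20.8,-9],"spin":0},{"fingers":1.5,"delta_pos":[-6.4,-20.8,-7.5],"spin":0},{"fingers":1.5,"delta_pos":[-6.4,-20.8,-5.5],"spin":0},{"fingers":1.5,"delta_pos":[-6.4,-20.8,-4],"spin":0},{"fingers":1.5,"delta_pos":[-6.4,-20.8,-2.8],"spin":0},{"fingers":1.5,"delta_pos":[-6.4,-20.8,-2],"spin":0},{"fingers":1.5,"delta_pos":[-6.4,-20.8,-1.6],"spin":0},{"fingers":1.5,"delta_pos":[-6.4,-20.8,-1.4],"spin":0},{"fingers":1.5,"delta_pos":[-6.4,-20.8,-1.4],"spin":0},{"fingers":1.5,"delta_pos":[-6.4,-20.8,-1.4],"spin":0},{"fingers":1.5,"delta_pos":[-6.4,-20.8,-1.4],"spin":0}]'; python3 v.py 6
```

```text
time_s: 18.0
tcp_pos: [0.6457, 0.133, 0.0248]
ee_rot: [[-0.0, -1.0, 0.001], [-1.0, 0.0, 0.0], [-0.0, -0.001, -1.0]]
wrist_force: [-0.2, 0.0, -0.7]
gripper_width: 0.256
```

View pics/cs6.png

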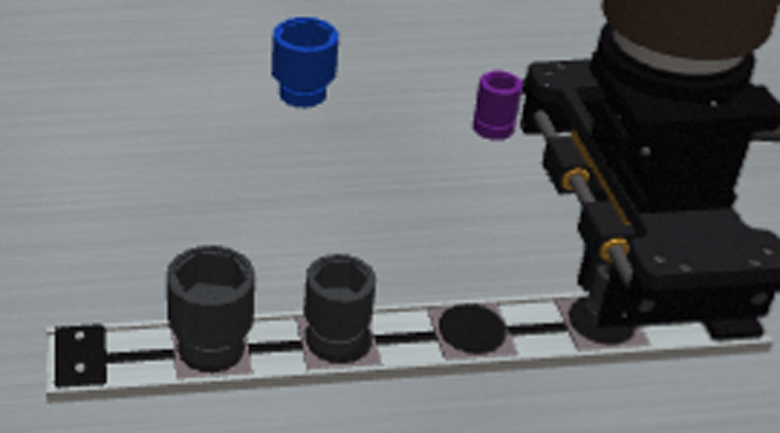

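a hangs over the seat next to the knob (600,310). Lower, check contact, then release.

```bash
python3 -m inch '[{"fingers":1.5,"delta_pos":[0,0,0.1],"spin":0},{"fingers":1.5,"delta_pos":[0,0,0.2],"spin":0},{"fingers":1.5,"delta_pos":[0,0,0.25],"spin":0},{"fingers":1.5,"delta_pos":[0,0,0.25],"spin":0},{"fingers":1.5,"delta_pos":[0,0,0.25],"spin":0}]'
```

```text
time_s: 18.6
tcp_pos: [0.6454, 0.1329, 0.0222]
ee_rot: [[-0.0, -1.0, 0.0], [-1.0, 0.0, -0.0], [0.0, -0.0, -1.0]]
wrist_force: [-1.0, 0.3, 5.2]
gripper_width: 0.256
```

```bash
python3 -m inch '[{"fingers":3,"delta_pos":[0,0,0],"spin":0},{"fingers":4.5,"delta_pos":[0,0,0],"spin":0},{"fingers":5.5,"delta_pos":[0,0,0],"spin":0},{"fingers":5.5,"delta_pos":[0,0,0],"spin":0},{"fingers":5.5,"delta_pos":[0,0,-1],"spin":0},{"fingers":5.5,"delta_pos":[0,0,-4],"spin":0},{"fingers":6,"delta_pos":[0,0,-8],"spin":0},{"fingers":6.5,"delta_pos":[0,0,-11],"spin":0},{"fingers":6.5,"delta_pos":[-1,3,-11],"spin":0},{"fingers":6.5,"delta_pos":[-2.5,7,-11],"spin":0},{"fingers":6.5,"delta_pos":[-4,11,-11],"spin":0},{"fingers":6.5,"delta_pos":[-5.5,15,-11],"spin":0},{"fingers":6.5,"delta_pos":[-6.4,17.4,-11],"spin":0},{"fingers":6.5,"delta_pos":[-6.6,17.9,-11],"spin":0},{"fingers":6.5,"delta_pos":[-6.6,17.9,-11],"spin":0},{"fingers":6.5,"delta_pos":[-6.6,17.9,-11],"spin":0},{"fingers":6.5,"delta_pos":[-6.6,17.9,-11],"spin":0}]'; python3 v.py 7
```

```text
time_s: 20.3
tcp_pos: [0.4675, 0.1988, 0.1316]
ee_rot: [[-0.002, -1.0, 0.0], [-1.0, 0.002, 0.0], [-0.0, -0.0, -1.0]]
wrist_force: [0.8, -0.2, 0.1]
gripper_width: 0.744
```

View pics/cs7.png

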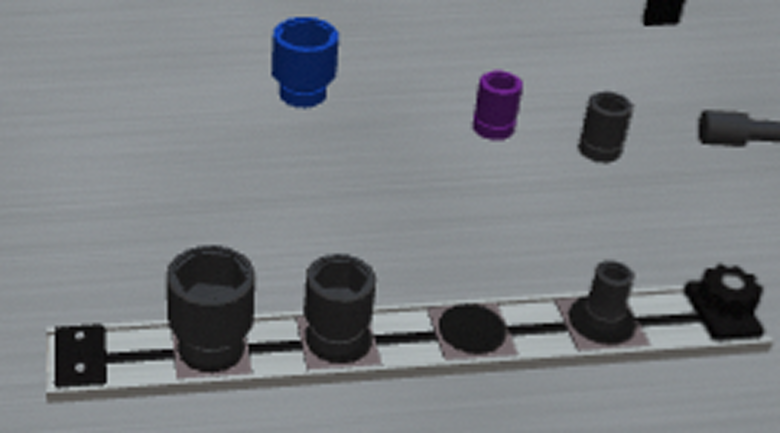

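a stands on the seat by the knob (607,295). I'll verify its centring by fit later. Now grip b.

```bash
python3 -m inch '[{"fingers":6.5,"delta_pos":[0,0.1,2],"spin":0},{"fingers":6.5,"delta_pos":[0,0.1,5],"spin":0},{"fingers":6.5,"delta_pos":[0,0.1,8],"spin":0},{"fingers":6.5,"delta_pos":[0,0.1,10.5],"spin":0},{"fingers":6.5,"delta_pos":[0,0.1,11.8],"spin":0},{"fingers":6.5,"delta_pos":[0,0.1,12.1],"spin":0},{"fingers":6.5,"delta_pos":[0,0.1,12.1],"spin":0},{"fingers":6.5,"delta_pos":[0,0.1,12.1],"spin":0},{"fingers":4.5,"delta_pos":[0,0.1,12.1],"spin":0},{"fingers":3,"delta_pos":[0,0.1,12.1],"spin":0},{"fingers":2,"delta_pos":[0,0.1,12.1],"spin":0},{"fingers":2,"delta_pos":[0,0.1,12.1],"spin":0},{"fingers":2,"delta_pos":[0,0.1,12.1],"spin":0},{"fingers":2,"delta_pos":[0,0.1,12.1],"spin":0},{"fingers":2,"delta_pos":[0,0.1,12.1],"spin":0}]'
python3 - <<'E'
from fit import *
I={n:cv2.imread(f"pics/{n}7.png")[:,:,::-1] for n in("scene",)}
for k,(x,y) in dict(a=(.6455,.133),c=(.6455,-.028),d=(.645,-.104)).items():
    print(k,[ (np.round(r[0],4).tolist(),round(r[1],2)) for r in (fit(n,I[n],x,y,0.012,DIM[k]) for n in I)])
E
```

```text
time_s: 21.9
tcp_pos: [0.4655, 0.199, 0.0107]
ee_rot: [[-0.0, -1.0, 0.0], [-1.0, 0.0, 0.0], [-0.0, -0.0, -1.0]]
wrist_force: [-0.1, 0.6, 1.4]
gripper_width: 0.348
a [([0.6542, 0.1272], np.float64(8.97))]
c [([0.6502, -0.0313], np.float64(-5.4))]
d [([0.6484, -0.1049], np.float64(-8.53))]
```

Held at 30 mm. Carry b to the second seat.

```bash
python3 -m inch '[{"fingers":2,"delta_pos":[0,0,-2],"spin":0},{"fingers":2,"delta_pos":[0,0,-5],"spin":0},{"fingers":2,"delta_pos":[0.8,-1,-8],"spin":0},{"fingers":2,"delta_pos":[3,-3.5,-9],"spin":0},{"fingers":2,"delta_pos":[5.2,-6.2,-9],"spin":0},{"fingers":2,"delta_pos":[7.4,-9,-9],"spin":0},{"fingers":2,"delta_pos":[9.6,-11.8,-9],"spin":0},{"fingers":2,"delta_pos":[11.8,-14.6,-9],"spin":0},{"fingers":2,"delta_pos":[13.8,-17,-9],"spin":0},{"fingers":2,"delta_pos":[14.6,-18,-9],"spin":0},{"fingers":2,"delta_pos":[14.6,-18,-7.5],"spin":0},{"fingers":2,"delta_pos":[14.6,-18,-5.5],"spin":0},{"fingers":2,"delta_pos":[14.6,-18,-4],"spin":0},{"fingers":2,"delta_pos":[14.6,-18,-2.8],"spin":0},{"fingers":2,"delta_pos":[14.6,-18,-2],"spin":0},{"fingers":2,"delta_pos":[14.6,-18,-1.6],"spin":0},{"fingers":2,"delta_pos":[14.6,-18,-1.4],"spin":0},{"fingers":2,"delta_pos":[14.6,-18,-1.4],"spin":0},{"fingers":2,"delta_pos":[14.6,-18,-1.4],"spin":0},{"fingers":2,"delta_pos":[14.6,-18,-1.4],"spin":0}]'; python3 v.py 8
```

```text
time_s: 23.9
tcp_pos: [0.6457, 0.053, 0.0252]
ee_rot: [[-0.0, -1.0, 0.001], [-1.0, 0.0, 0.0], [-0.0, -0.001, -1.0]]
wrist_force: [0.2, -0.7, -0.8]
gripper_width: 0.347
```

View pics/cs8.png

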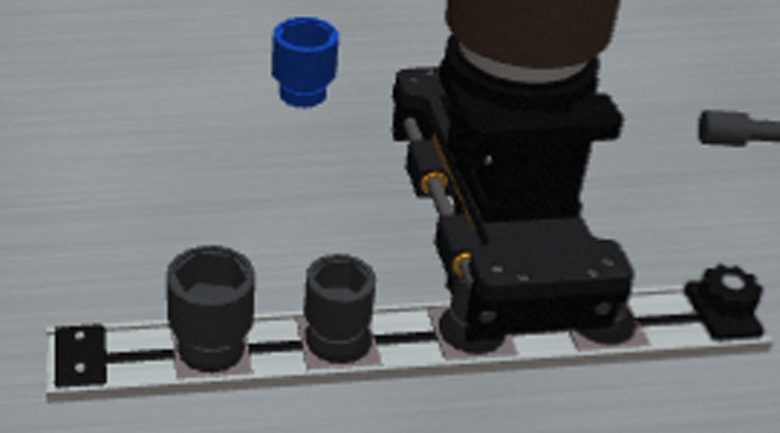

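b is over the second seat (472,330). Lower to contact, release, and retreat toward the robot.

```bash
python3 -m inch '[{"fingers":2,"delta_pos":[0,0,0.1],"spin":0},{"fingers":2,"delta_pos":[0,0,0.2],"spin":0},{"fingers":2,"delta_pos":[0,0,0.25],"spin":0},{"fingers":2,"delta_pos":[0,0,0.25],"spin":0},{"fingers":2,"delta_pos":[0,0,0.25],"spin":0}]'; python3 -m inch '[{"fingers":3.5,"delta_pos":[0,0,0],"spin":0},{"fingers":5,"delta_pos":[0,0,0],"spin":0},{"fingers":6,"delta_pos":[0,0,0],"spin":0},{"fingers":6,"delta_pos":[0,0,0],"spin":0},{"fingers":6,"delta_pos":[0,0,-1],"spin":0},{"fingers":6,"delta_pos":[0,0,-4],"spin":0},{"fingers":6,"delta_pos":[0,0,-8],"spin":0},{"fingers":6,"delta_pos":[0,0,-12],"spin":0},{"fingers":6,"delta_pos":[0,4,-13],"spin":0},{"fingers":6,"delta_pos":[0,8,-13],"spin":0},{"fingers":6,"delta_pos":[0,12,-13],"spin":0},{"fingers":6,"delta_pos":[0,16,-13],"spin":0},{"fingers":6,"delta_pos":[0,20,-13],"spin":0},{"fingers":6,"delta_pos":[0,22,-13],"spin":0},{"fingers":6,"delta_pos":[0,22,-13],"spin":0},{"fingers":6,"delta_pos":[0,22,-13],"spin":0}]'; python3 v.py 9; python3 -c "
import cv2
a=cv2.imread('pics/top9.png')[115:175,155:395];cv2.imwrite('pics/ct9.png',cv2.resize(a,None,fx=3.3,fy=3.3,interpolation=cv2.INTER_CUBIC))
a=cv2.imread('pics/scene9.png')[225:295,275:535];cv2.imwrite('pics/cr9.png',cv2.resize(a,None,fx=3,fy=3,interpolation=cv2.INTER_CUBIC))"
```

```text
time_s: 24.5
tcp_pos: [0.6454, 0.0529, 0.0228]
ee_rot: [[-0.0, -1.0, 0.0], [-1.0, 0.0, -0.0], [0.0, -0.0, -1.0]]
wrist_force: [-2.7, 0.9, 5.4]
gripper_width: 0.348
time_s: 26.1
tcp_pos: [0.4262, 0.0533, 0.1532]
ee_rot: [[0.0, -1.0, 0.003], [-1.0, -0.0, 0.001], [-0.001, -0.003, -1.0]]
wrist_force: [0.7, 0.0, -0.5]
gripper_width: 0.687
```

View pics/ct9.png

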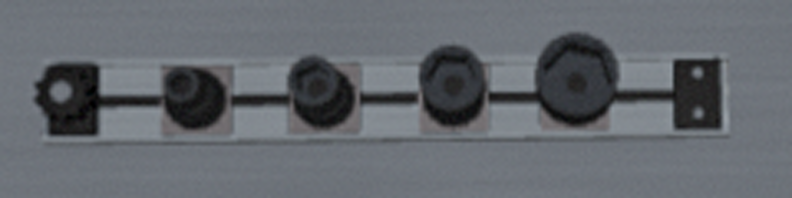

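View pics/cr9.png

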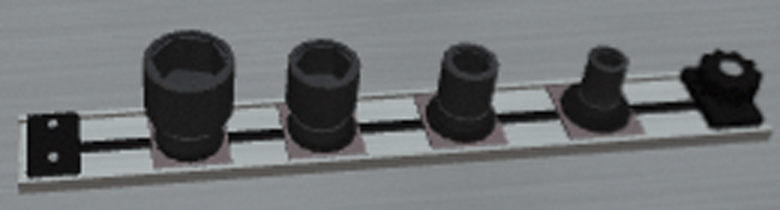

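View pics/scene9.png

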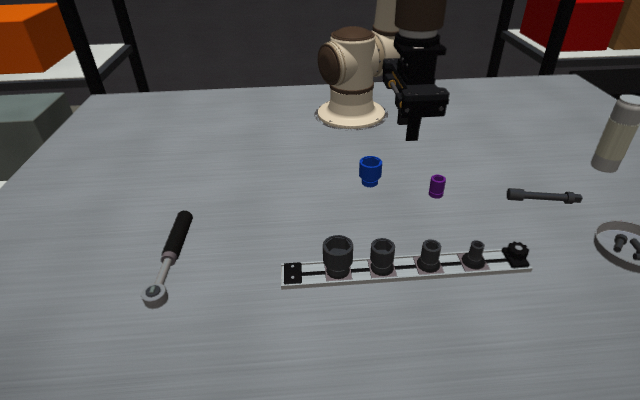

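All four stand upright in order of size. In the rail crop, rim centres are d (190,62), c (324,63), b (470,60) and a (607,57). As a check I'll triangulate the rims and compare them with the seats.

Run:
```python
from h import *
cs=lambda u,v:(275+(u+.5)/3-.5,225+(v+.5)/3-.5)
ct=lambda u,v:(155+(u+.5)/3.3-.5,115+(v+.5)/3.3-.5)
for n,p,q,s,h in [("a",(607,57),(182,84),(.6455,.133),.05),("b",(470,60),(315,80),(.6454,.0533),.055),("c",(324,63),(452,78),(.6456,-.0282),.061),("d",(190,62),(577,73),(.6452,-.104),.069)]:
    x,e=tri(cs(*p),ct(*q)); print(n,x.round(4),round(e,4),"off seat mm",((x[:2]-s)*1000).round(1),"z vs",h)
    for c,px in(("scene",cs(*p)),("top",ct(*q))): print("   ",c,((onz(c,px,h)[:2]-s)*1000).round(1))
```

```text
a [0.6449 0.1322 0.0491] 0.0006 off seat mm [-0.6 -0.8] z vs 0.05
    scene [ 0.4 -1.7]
    top [-0.7 -0.8]
b [0.6453 0.0524 0.0541] 0.0001 off seat mm [-0.1 -0.9] z vs 0.055
    scene [ 0.8 -1.2]
    top [-0.3 -1.1]
c [ 0.6445 -0.0296  0.0583] 0.0002 off seat mm [-1.1 -1.4] z vs 0.061
    scene [ 1.8 -2.2]
    top [-1.7 -1.5]
d [ 0.6448 -0.1037  0.0658] 0.0 off seat mm [-0.4  0.3] z vs 0.069
    scene [ 3.1 -0.1]
    top [-1.1  0.4]
```

All four rims sit within about 2 mm of the seat centres, at the right heights. The arm is clear, so I'm handing in.

```bash
python3 -c "
from station import *
print(finish_job())"
```

```text
the job is handed in; nothing more can be done
None
```

All four sockets are on the rail, standing upright in order from the lock knob: a, b, c, d. I handed the job in just after 26 s, with the arm clear of everything. `finish_job()` gives no verdict, so this rests on my own checks.

- **Centring:** triangulated from both views, the socket rims sit within about 2 mm of the seat centres, against the 10 mm allowed. Rim heights came out 1–3 mm below the expected values.
- **Untouched things:** the ratchet and the blue and purple look-alikes lie where they were, judging by the pictures. I did not measure the ratchet's position.
- **One check that disagreed:** a silhouette fit run midway, from the scene camera alone, put a about 10 mm off its seat centre and c about 6 mm off. The black rubber under the sockets spoils that fit, so I went by the two-view rim check instead.

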